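Let a bread tray down the roller track

ROBOT

A 7-joint arm with a two-finger parallel gripper is mounted at the origin on the work surface. World frame = base frame: x ahead of the robot, y to its left, z up, the work surface at z = 0. Lengths are in m, angles in rad, forces in N, time in s.
With the tool pointing down it reaches from about 0.425 to 0.875 m from the base axis. Payload 9.9 kg.
Tool frame: the origin (TCP) lies midway between the tips of the shut fingers; the grasp point (between the pads) lies ctrl.grasp_offset behind it (ctrl.grasp_offset is the distance from the TCP to the grasp point, in m); z points along the fingers, y is the line along which they close (so a half turn about z gives the same grasp; the last joint's range is limited). The gripper opens to 85 mm and grips with 20 to 120 N. Pads are 22 mm wide; open, the fingers measure 114 mm over their backs; the gripper's body (76 mm by 85 mm) begins 54 mm behind the grasp point. The pads swing forward as they close: fully open they stand 13 mm farther back than shut.
Start: joints at [-1.43, 0.576, 0.025, 1.437, -0.015, 1.129, -0.057], TCP at [0.15, 0.658, 0.231] pointing down, gripper open.
Joint ranges: [-2.76, 2.76], [-0.34, 2.15], [-1.52, 1.57], [0.19, 2.46], [-1.09, 4.23], [0.17, 1.99], [-2.82, 2.82]. Speed limits (rad/s): [2.22, 2.22, 3.01, 3.01, 3.14, 3.14, 3.14].

INTERFACE

Orientations are given as a 3x3 rotation matrix whose columns are the frame's x, y, z axes.
In Python, from rig import ctrl, cams, sign_off, finder gives the robot as it stands. The module is installed in compiled form; this text tells all that it offers.
- The arm moves only by the tool send_rows, never from a script. Its argument "steps" is a list of rows, each a list of 3 entries, a list of its own where there are three numbers: the turn, a rotation vector about the tool's x, y, z in degrees, then the shift along the tool's x, y, z in m, then the opening, from 0 (shut) to 1 (fully open). A call has 1 to 20 rows; each row is the pose to reach, as a shift and turn from the pose commanded when the call began, along the tool's axes at that moment; what a row does not reach only later rows make up. A row lasts 1/8 s, in which the tool goes at most 62.5 mm and 10.7 degrees, less where a joint would pass 70% of its speed; a pose out of reach is approached as far as the arm can. A call with a gripper value outside its range is refused whole. The fingers move at their own pace and stop on an object; "newtons" is the grip in N (left out, the last holds). Time passes only in rows, so rows that repeat a pose let the fingers close. It gives the time, the measured TCP pose, the force, the opening and the grip force at its end, in the units of the state.
- ctrl.observe(): the state, without advancing time (a new reading comes with each control period).
- cams.read_camera(name): name is "side" or "top"; returns the picture (384x512x3 uint8, red, green, blue); there is no depth.
- cams.get_calibration(name): a dict with "intrinsics" (3x3 intrinsics, pixels), "dist" ([k1, k2, p1, p2, k3] as OpenCV has them; the pictures are not rectified), "position" and "attitude" of the camera in the world. Camera axes: x right, y down, z forward; pixel columns grow to the right and rows downward; lengths in m; the calibration is good to about 2 mm. A picture is of the moment at which its call begins. get_calibration takes no time and is no camera call.
- sign_off(): hands the job in; it is judged then, once.
Trained networks look in the newest picture that a camera, given by its name, has taken for a name from the list of things; names that differ only in an ending like _2 or _b are one class to them, and where a whole thing is asked for, a point or a joint stands for the part that bears it (a point fixed in the world has none). Each returns a list of dicts, best first, with "p" (0 to 1); they miss things now and then, are a little off and sometimes report something else, mostly with a low value. They report only what shows in the picture. A call takes as long as a camera call.
- finder.boxes_of(target, camera): "point" ([column, row] in pixels, amid what is visible of it).
- finder.mark_of(target, camera): "point" ([column, row] in pixels: a listed point, or the origin of a listed thing).
The state is a dict: "time_s": time; "joints": joint angles; "joint_velocities": joint speeds; "effort": joint torques, N m; "tool_pos": TCP position; "tool_rot": TCP orientation; "ft_force": force on the tool from outside, world axes, zero at the start; "wrist_torque": the same for the moment, N m; "grip_width": finger opening in m; "grasp_force": force on a finger pad.
Only numpy, scipy, OpenCV 4.12 (cv2) and the standard library are available. Lean on these libraries where they do the work, as an engineer would, in place of code of your own. Each camera call takes 0.05 s, during which the arm holds its last target. There are 200 camera calls.

TASK

The next wicker tray of bread waits at the top of the sloping roller track. Press down the pad of the catch so that the tray rolls off, catch it softly against the fingers on its way down, without knocking or gripping the wicker, and hold it still for a second while it is still a good finger's width clear of the front stop. Then ease it down without a bump, always on its rollers, until it rests against the stop, and take the hand away.

Things in the scene. Friction and masses are not known exactly. Their poses are not given: they have to be found in the camera images.
- bed: Bed of the sloping roller track: 15 free grey rollers (36 mm thick, 40 mm apart) between aluminium rails 660 mm long, 198 mm apart inside. Origin: centre line, in the plane of the roller tops. x runs across, +y uphill along the slope (0.058 rad), -y downhill, z square to the roller tops. Above the roller tops the rails stand 12 mm, the front stop at the low end 21 mm
- tray: Wicker tray with two loaves on a flat base, 210 mm long (y, along the track), 190 wide, walls 60 high, 9 thick, loaves up to 91; 0.75 kg nominal, 0.6 to 0.94 by the bread. Origin: centre of underside; -y is its front and leads downhill. Rolling 370 mm to the stop it starts at about 0.25 m/s2 and tends to 0.13 m/s (time constant 0.5 s) by roller drag; heavier is faster
- tray_front (a point): Middle of the outer face of the tray's woven front wall, 40 mm above the underside (the wall's top is 20 mm higher). This wall is springy and gives about 1 mm for 3.5 N; the point is that of the unpressed wall. Wicker is delicate: a knock or squeeze of over 3 N harms it
- stop_face (a point): Point 40 mm above the roller tops on the centre line, straight above the face of the front stop on which the tray comes to rest: tray_front meets this point when the tray is fully down. The stop is only 21 mm high, so fingers at the upper half of the tray's front wall pass over it
- catch_pad (a point): Middle of the top of the black rubber pad (46 mm across the track, 36 mm along it) on the tail of the hold-back catch, a rocker at the track's upper end behind the tray. Its pivot lies 68 mm downhill of the pad along the track, its tooth hooks into the tray behind the rear wall
- catch (a joint): Angle of the catch: 0 = hooked, grows as the pad is pressed down (about 30 mm of pad travel and 1 N to the end at 0.48 rad). The tray is free above about 0.3 rad; the catch then stays where it is left by its friction, its raised nose 95 mm above the roller tops
- jam_jar: Amber jam jar with brass lid, 64 mm wide, 95 mm high, standing beyond the track; not to be disturbed
- basket: Round wicker basket with a loaf and two loop handles, 200 mm wide, standing beyond the track; not to be disturbed
- bread_board: Dark bread board 110 x 170 x 18 mm lying beyond the track; not to be disturbed

How it is judged:
On the way, in this order (a step that is already met when the one before it is completed fails the run):
1. the catch is pressed and the tray has rolled off, 30 mm or more from where it stood (value of joint catch above 0.2 rad and y of tray_front in the frame of stop_face below 0.34 m), for 0.1 s.
2. the tray is stopped (under 0.03 m/s) and kept still for 0.7 s, at least 15 mm short of the front stop (y of tray_front in the frame of stop_face above 0.015 m and linear speed of tray below 0.03 m/s), for 0.7 s.
3. the tray lies against the front stop (y of tray_front in the frame of stop_face below 0.006 m and linear speed of tray below 0.03 m/s), for 0.2 s.
At the end, for the whole second after the job is handed in: The tray rests on the rollers with its front within 6 mm of the front stop, at rest (under 0.02 m/s), hand off (y of tray_front in the frame of stop_face below 0.006 m and z of tray_front in the frame of stop_face between -0.01 and 0.01 m and linear speed of tray below 0.02 m/s); the robot touches nothing.
It fails at once if the tray is struck or squeezed with more than 3 N by the hand (contact force between any of the fingers, the arm and tray above 3 N).
It fails at once if the tray runs onto the front stop faster than 0.07 m/s (y of tray_front in the frame of stop_face below 0.006 m and linear speed of tray above 0.07 m/s).
It fails at once if the tray is lifted off the rollers or tipped (angle between tray's own z axis and vertical above 0.15 rad or z of tray_front in the frame of stop_face above 0.02 m).
It fails at once if a bystander is moved by more than 30 mm (distance of any of jam_jar, basket, bread_board from where it was at the start of the episode above 0.03 m).
It also fails if it takes over 34 s, if anything falls off the work surface, if the arm or the gripper's body presses on something with over 40 N, if the wrist force passes 120 N, or if a joint passes its speed limit or range.

## Working session

There is one attempt and no reset: what is moved stays moved. The work goes in short steps, Python scripts to look and compute and a tool call to move; the robot and the scene stay as the last step left them, time stands still between calls to the robot, and variables do not carry over. Pictures are saved under pics/ and viewed, at most 10 in all, crops included, and the job is handed in when it is done.

Besides the shell and the picture viewer there is one more tool, called after "Emit:" as a command line: name --argument value ..., lists and objects as JSON in quotes. send_rows: Moves the arm, as the interface text tells. Its arguments: {"type":"object","properties":{"steps":{"type":"array"},"newtons":{"type":"number"}},"required":["steps"]}

```bash
mkdir -p pics; cat > h.py <<'E'
import numpy as np, cv2
from rig import ctrl, cams, sign_off, finder
def cal(n):
    c=cams.get_calibration(n); A=np.array(c["attitude"]); 
    return np.array(c["intrinsics"]),np.array(c["dist"]),np.array(c["position"]),A
def ray(n,p):
    K,d,P,A=cal(n); u=cv2.undistortPoints(np.array([[p]],float),K,d)[0,0]
    v=A@np.array([u[0],u[1],1]); return P,v/np.linalg.norm(v)
def tri(p1,p2):
    (a,u),(b,v)=ray("side",p1),ray("top",p2)
    s=np.linalg.lstsq(np.c_[u,-v],b-a,rcond=None)[0]
    x,y=a+s[0]*u,b+s[1]*v; return (x+y)/2,np.linalg.norm(x-y)
def proj(n,X):
    K,d,P,A=cal(n); return cv2.projectPoints((A.T@(np.atleast_2d(X)-P).T).T.copy(),np.zeros(3),np.zeros(3),K,d)[0][:,0]
E
python3 - <<'E'
from h import *
ims=[cams.read_camera(n) for n in ("side","top")]
for n,i in zip(("side","top"),ims): cv2.imwrite(f"pics/{n}0.png",i[:,:,::-1])
for t in ["bed","tray","tray_front","stop_face","catch_pad","jam_jar","basket","bread_board"]:
    r=[finder.mark_of(t,n) for n in("side","top")]
    print(t,[[(np.round(q["point"],1).tolist(),round(q["p"],2)) for q in x[:2]] for x in r])
    if r[0] and r[1]: print("  ",*tri(r[0][0]["point"],r[1][0]["point"]))
s=ctrl.observe();print(s, ctrl.grasp_offset)
print(cal("side")[2:],cal("top")[2:])
E
```

```text
bed [[([201.8, 229.0], 0.82)], [([247.7, 249.9], 0.81)]]
   [0.47247813 0.02255095 0.07966758] 0.0025014203275927605
tray [[([196.8, 198.0], 0.82), ([300.5, 218.4], 0.23)], [([193.0, 255.8], 0.73)]]
   [0.46295058 0.17199279 0.09402313] 0.005876352431906198
tray_front [[([196.8, 203.6], 0.84)], [([314.2, 144.7], 0.72), ([232.3, 254.1], 0.57)]]
   [ 0.58942744 -0.14225996  0.28732436] 0.25563172992411076
stop_face [[([218.4, 297.3], 0.71)], [([367.3, 241.6], 0.86)]]
   [ 0.49228143 -0.30120206  0.1173399 ] 0.007460705360755708
catch_pad [[([196.5, 195.6], 0.53), ([188.5, 143.7], 0.51)], [([104.0, 269.0], 0.61)]]
   [ 0.44006375  0.46577592 -0.05498409] 0.051739144820167275
jam_jar [[([331.3, 294.9], 0.78)], [([316.2, 143.9], 0.87)]]
   [ 0.78423962 -0.19623253 -0.00312256] 0.0029377683726730837
basket [[([301.2, 214.9], 0.65)], [([203.5, 141.6], 0.85)]]
   [0.78798777 0.14892633 0.02358445] 0.008963642780420276
bread_board [[([313.1, 255.6], 0.6)], [([261.7, 147.9], 0.8)]]
   [ 0.77736289 -0.02737733 -0.00392092] 0.002091315366393101
{'time_s': 0.9, 'joints': array([-1.42979279,  0.57
[... 502 characters left out ...]
23e-06],
       [ 2.22941173e-01,  9.74831900e-01,  2.44278222e-05],
       [ 1.44034152e-05,  2.17644785e-05, -1.00000000e+00]]), 'ft_force': array([-0.36582591,  1.5166998 , -0.04950346]), 'wrist_torque': array([0.04359674, 0.05462353, 0.03895909]), 'grasp_force': 0.0, 'grip_width': 0.08541427113544493} 0.0187
(array([ 0.46486161, -1.02643327,  0.76154729]), array([[ 0.99029997, -0.06553627,  0.12251928],
       [-0.13886938, -0.49610507,  0.85708521],
       [ 0.00461227, -0.86578563, -0.50039382]])) (array([0.54379686, 0.0244204 , 1.08630379]), array([[-0.02243776, -0.99654916,  0.0799145 ],
       [-0.99944317,  0.02038456, -0.02641637],
       [ 0.02469619, -0.08046272, -0.99645163]]))
```

View pics/side0.png

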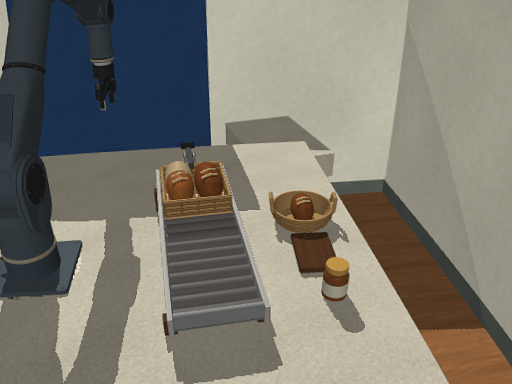

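View pics/top0.png

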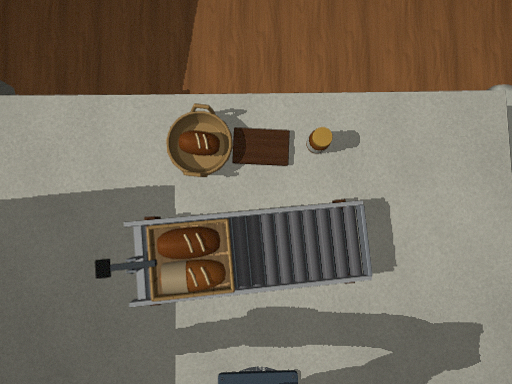

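Side view: track runs towards the camera, tray front near [197,204], stop face near [218,300], catch pad behind the tray near [188,147]. Top view: pad at [103,268], tray front edge at [232,256], stop at [368,240]. I'll now fit the bed frame from these.

```bash
python3 - <<'E'
from h import *
from scipy.optimize import least_squares
from scipy.spatial.transform import Rotation as R
im=[cams.read_camera(n) for n in("side","top")]
best={}
for t in["catch_pad","stop_face","tray_front","bed","tray"]:
    for n in("side","top"): 
        best[t,n]=[np.array(q["point"]) for q in finder.mark_of(t,n)[:3]]; print(t,n,best[t,n])
ref={("bed","side"):(201.8,229),("bed","top"):(247.7,249.9),("tray","side"):(196.8,198),("tray","top"):(193,255.8),("tray_front","side"):(196.8,203.6),("tray_front","top"):(232.3,254.1),("stop_face","side"):(218.4,297.3),("stop_face","top"):(367.3,241.6),("catch_pad","side"):(188.5,143.7),("catch_pad","top"):(104,269)}
def frame(p): return R.from_euler("z",p[3])*R.from_euler("x",.058)
def pts(p):
    s=p[4]; L={"bed":(0,0,0),"stop_face":(0,s,.04),"tray_front":(p[8],s+p[7],.04),"tray":(p[8],s+p[7]+.105,0),"catch_pad":(0,p[5],p[6])}
    return {k:p[:3]+frame(p).apply(v) for k,v in L.items()}
def res(p,by=False):
    X=pts(p); r=[]
    for (t,n),u in ref.items():
        c=[u]+best[t,n]; c=[q for q in c if np.hypot(*(q-np.array(u)))<12]
        r.append(proj(n,X[t])[0]-np.mean(c,0))
    r=np.array(r)
    return r if by else np.r_[r.ravel(),(p[7]-.37)/.004,(p[4]+.32)/.02,p[8]/.001]
f=least_squares(res,[.472,.02,.08,.05,-.32,.4,.05,.37,0],loss="soft_l1")
print(f.x.round(4)); X=pts(f.x)
for k,v in X.items(): print(k,v.round(4))
for k,v in zip(ref,res(f.x,True)): print(k,v.round(1))
np.save("p.npy",f.x); B=frame(f.x).as_matrix(); print(B.round(4))
# overlay corners
p=f.x
for n,i in zip(("side","top"),im):
    o=cv2.resize(i,None,fx=1.5,fy=1.5)[:,:,::-1].copy()
    L=[(sx*.099,y,z) for sx in(-1,1) for y,z in((-.33,.012),(.33,.012),(p[4],.021))]+[(sx*.095,p[4]+p[7]+d,.06) for sx in(-1,1) for d in(0,.21)]+[(sx*.023,p[5]+d,p[6]) for sx in(-1,1) for d in(-.018,.018)]
    for q in proj(n,p[:3]+frame(p).apply(L))*1.5: cv2.circle(o,tuple(int(a) for a in q),2,(0,0,255),-1)
    cv2.imwrite(f"pics/{n}1.png",o)
s=ctrl.observe(); T=np.array(s["tool_rot"]); G=np.c_[-B[:,1],B[:,0],-B[:,2]]; print(np.linalg.det(G))
for g in (G,np.c_[-G[:,0],-G[:,1],G[:,2]]): print("turn",R.from_matrix(T.T@g).as_rotvec(degrees=True))
print("pad shift",T.T@(X["catch_pad"]-s["tool_pos"]),s["time_s"])
E
```

```text
catch_pad side [array([186.4, 143.8])]
catch_pad top [array([102.7, 265.2])]
stop_face side [array([221.2, 298. ])]
stop_face top [array([370.2, 243. ])]
tray_front side [array([195.4, 202.8])]
tray_front top [array([231. , 251.3])]
bed side [array([202.5, 226.3]), array([300.8, 218.6])]
bed top [array([245.8, 252.2])]
tray side [array([194.5, 197.7])]
tray top [array([194.9, 258.3])]
[ 4.713e-01  2.300e-02  9.310e-02  7.240e-02 -3.262e-01  3.600e-01
  7.090e-02  3.692e-01 -3.000e-04]
bed [0.4713 0.023  0.0931]
stop_face [ 0.4951 -0.3041  0.1142]
tray_front [0.4681 0.0635 0.1356]
tray [0.4604 0.1704 0.1017]
catch_pad [0.4456 0.3774 0.1848]
('bed', 'side') [-1.5 -2.9]
('bed', 'top') [ 0.8 -0.8]
('tray', 'side') [-0.8 -1.8]
('tray', 'top') [-0.7 -1.1]
('tray_front', 'side') [1.9 0.7]
('tray_front', 'top') [0.6 0.3]
('stop_face', 'side') [-1.7  1.6]
('stop_face', 'top') [-0.8 -3.2]
('catch_pad', 'side') [-0.3  0. ]
('catch_pad', 'top') [0.  0.1]
[[ 0.9974 -0.0722  0.0042]
 [ 0.0723  0.9957 -0.0578]
 [ 0.      0.058   0.9983]]
-1.0000000000000002Traceback (most recent call last):
  File "<stdin>", line 34, in <module>
  File "scipy/spatial/transform/_rotation.pyx", line 1143, in scipy.spatial.transform._rotation.Rotation.from_matrix
ValueError: Non-positive determinant (left-handed or null coordinate frame) in rotation matrix 0: [[-2.92372288e-01 -9.56153403e-01  1.70033728e-02]
 [-9.54544183e-01  2.92866299e-01  5.54502856e-02]
 [ 5.79986941e-02  1.83437403e-05  9.98316659e-01]].
```

View pics/side1.png

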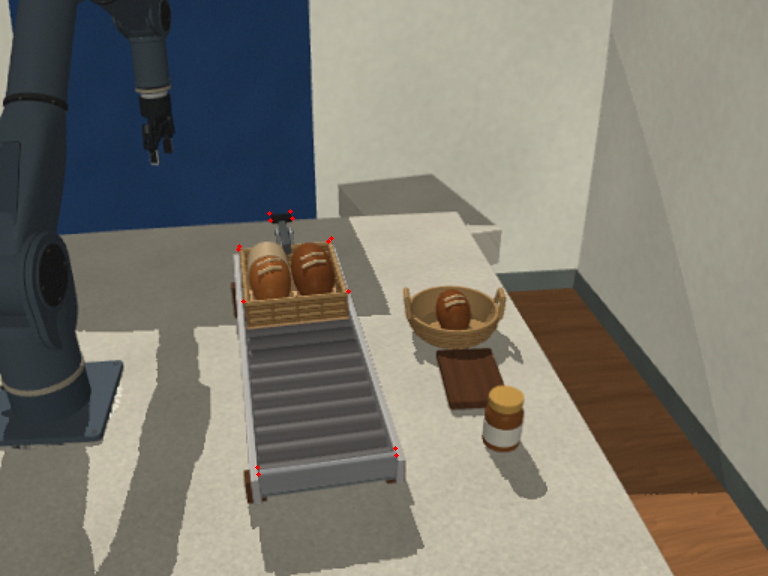

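View pics/top1.png

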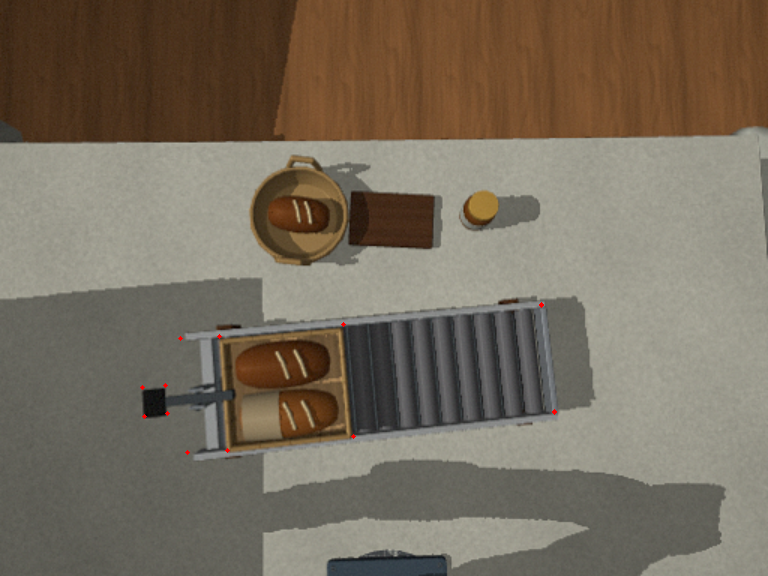

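The overlay fits: pad, tray edges and stop corners agree with the picture within about 2 px (pad at top [154,403]/1.5). Next I'll work out the move to above the pad.

```bash
cat >> h.py <<'E'
from scipy.spatial.transform import Rotation as R
p=np.load("p.npy"); B=(R.from_euler("z",p[3])*R.from_euler("x",.058)).as_matrix()
G=np.c_[B[:,1],B[:,0],-B[:,2]]; STOP=p[:3]+B@[0,p[4],.04]
def tcp(): # in frame of stop_face (x across,y uphill,z)
    s=ctrl.observe(); T=np.array(s["tool_rot"])
    print("t",round(s["time_s"],3),"tcp in stop frame",(B.T@(s["tool_pos"]-STOP)).round(4),"F bed",(B.T@s["ft_force"]).round(2),"turn left",R.from_matrix(T.T@G).as_rotvec(degrees=True).round(2),"w",round(s["grip_width"],4)); return s,T
E
python3 - <<'E'
from h import *
s,T=tcp(); pad=B.T@(p[:3]+B@[0,p[5],p[6]]-STOP); print("pad",pad)
print("shift",T.T@(STOP+B@(pad+[0,0,.035])-s["tool_pos"]))
E
```

```text
t 1.5 tcp in stop frame [-0.2741  0.9896  0.0599] F bed [0.9  0.46 0.12] turn left [-2.12  2.86 72.95] w 0.0854
pad [-1.01165414e-17  6.86204782e-01  3.09140485e-02]
shift [-0.35089633 -0.20970079  0.0115652 ]
```

Emit:
send_rows --steps '[[[-2.1,2.9,73],[-0.351,-0.21,0.012],0],[[-2.1,2.9,73],[-0.351,-0.21,0.012],0],[[-2.1,2.9,73],[-0.351,-0.21,0.012],0],[[-2.1,2.9,73],[-0.351,-0.21,0.012],0],[[-2.1,2.9,73],[-0.351,-0.21,0.012],0],[[-2.1,2.9,73],[-0.351,-0.21,0.012],0],[[-2.1,2.9,73],[-0.351,-0.21,0.012],0],[[-2.1,2.9,73],[-0.351,-0.21,0.012],0],[[-2.1,2.9,73],[-0.351,-0.21,0.012],0],[[-2.1,2.9,73],[-0.351,-0.21,0.012],0]]'

```text
time_s: 2.75
tool_pos: [0.4448, 0.3763, 0.2192]
tool_rot: [[-0.074, 0.997, -0.005], [0.995, 0.075, 0.059], [0.059, -0.001, -0.998]]
ft_force: [-0.2, -0.2, 0.9]
grip_width: -0.0001
grasp_force: 0.0
```

```bash
python3 - <<'E'
from h import *
tcp()
for n in("side","top"):
    cams.read_camera(n); 
    for t in ("catch_pad",): 
        for q in finder.mark_of(t,n): print(n,q, proj(n,p[:3]+B@[0,p[5],p[6]]))
tcp()
a=cams.read_camera("side"); x,y=proj("side",p[:3]+B@[0,p[5],p[6]])[0].astype(int)
b=cams.read_camera("top"); x2,y2=proj("top",p[:3]+B@[0,p[5],p[6]])[0].astype(int)
c=lambda i,x,y: cv2.resize(i[max(0,y-45):max(0,y-45)+90,x-50:x+50],None,fx=4,fy=4,interpolation=2)
cv2.imwrite("pics/pad2.png",np.hstack([c(a,x,y),c(b,x2,y2)])[:,:,::-1])
E
```

```text
t 2.75 tcp in stop frame [-0.0009  0.6872  0.0654] F bed [-0.19 -0.17  0.9 ] turn left [-0.07 -0.05  0.13] w -0.0001
side {'point': [187.0, 142.4], 'p': 0.72} [[187.18331518 143.77999358]]
top {'point': [103.9, 268.9], 'p': 0.64} [[103.37233944 267.24841855]]
t 2.95 tcp in stop frame [-5.000e-04  6.865e-01  6.540e-02] F bed [ 0.33 -0.79  0.07] turn left [-0.05 -0.03  0.04] w 0.0
```

View pics/pad2.png

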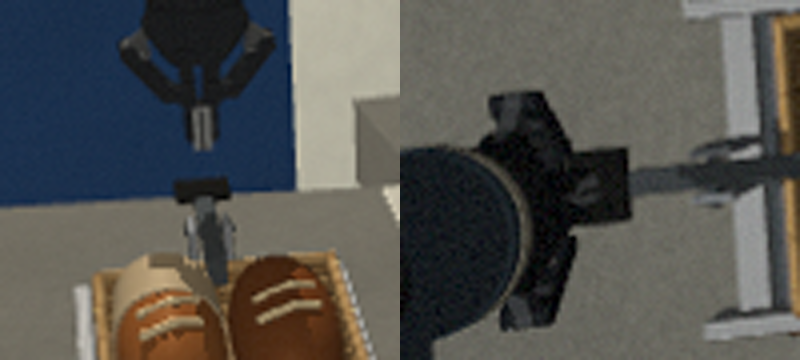

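The shut fingers (tip at [203,148] left, arm at [570,170] right in the crop) stand above the black pad. I'll prepare an edge tracker for the tray front before pressing.

```bash
cat >> h.py <<'E'
def front(im):
    ys=np.arange(0,.42,.001); out=[]
    for x in (-.085,-.075,-.065,-.055,.055,.065,.075,.085):
        q=proj("top",STOP+(B@np.c_[0*ys+x,ys,0*ys+.02].T).T).astype(np.float32)
        c=cv2.remap(im,q[:,:1],q[:,1:],1)[:,0].astype(float)
        m=((c[:,0]-c[:,2])/(c.max(1)+8)>.3); m=np.convolve(m,np.ones(8),"valid")>=7.5
        out.append(round(ys[m.argmax()],3) if m.any() else -1)
    return out
def look(k=1):
    r=[]
    for _ in range(k):
        t=ctrl.observe()["time_s"]; im=cams.read_camera("top"); f=front(im); r.append(im); print("t",round(t,3),"front",f)
    tcp(); return r
E
python3 - <<'E'
from h import *
look()
E
```

```text
t 3.05 front [np.float64(0.372), np.float64(0.373), np.float64(0.372), np.float64(0.373), np.float64(0.372), np.float64(0.372), np.float64(0.373), np.float64(0.372)]
t 3.1 tcp in stop frame [-2.000e-04  6.861e-01  6.550e-02] F bed [-0.33 -0.02  0.3 ] turn left [-0.04 -0.02 -0.02] w -0.0001
```

Emit:
send_rows --steps '[[[0,0,0],[0,0,0.03],0],[[0,0,0],[0,0,0.045],0],[[0,0,0],[0,0,0.055],0],[[0,0,0],[0,0,0.06],0],[[0,0,0],[0,0,0],0],[[0,0,0],[-0.055,0,-0.02],0],[[0,0,0],[-0.115,0,-0.02],0],[[0,0,0],[-0.175,0,-0.02],0],[[0,0,0],[-0.235,0,-0.02],0],[[0,0,0],[-0.295,0,-0.02],0],[[0,0,0],[-0.355,0,-0.02],0],[[0,0,0],[-0.415,0,-0.02],0],[[0,0,0],[-0.475,0,-0.02],0],[[0,0,0],[-0.516,0,0],0],[[0,0,0],[-0.516,0,0.045],0],[[0,0,0],[-0.516,0,0.069],0]]'

```text
time_s: 5.1
tool_pos: [0.4818, -0.1353, 0.119]
tool_rot: [[-0.07, 0.998, -0.006], [0.996, 0.07, 0.058], [0.058, -0.001, -0.998]]
ft_force: [-0.0, 0.4, -0.2]
grip_width: 0.0001
grasp_force: 0.0
```

```bash
python3 - <<'E'
from h import *
im=look()
cv2.imwrite("pics/a3.png",im[-1][:,:,::-1])
E
```

```text
t 5.1 front [np.float64(0.191), np.float64(0.191), np.float64(0.192), np.float64(0.192), np.float64(0.191), np.float64(0.192), np.float64(0.191), np.float64(0.191)]
t 5.15 tcp in stop frame [-0.0019  0.1702 -0.0071] F bed [-1.6   0.88 -2.79] turn left [-0.25 -0.08 -0.09] w 0.0
```

Emit:
send_rows --steps '[[[0,0,0],[-0.042,0,0],0]]'

```text
time_s: 5.28
tool_pos: [0.4857, -0.1739, 0.1176]
tool_rot: [[-0.076, 0.997, -0.006], [0.995, 0.077, 0.06], [0.061, -0.002, -0.998]]
ft_force: [0.7, -0.3, 0.2]
grip_width: 0.0002
grasp_force: 0.0
```

```bash
python3 - <<'E'
from h import *
tcp(); look()
E
```

```text
t 5.275 tcp in stop frame [ 1.000e-04  1.305e-01 -4.100e-03] F bed [ 0.71 -0.31  0.2 ] turn left [-0.11 -0.16  0.24] w 0.0002
t 5.275 front [np.float64(0.17), np.float64(0.17), np.float64(0.17), np.float64(0.17), np.float64(0.17), np.float64(0.17), np.float64(0.17), np.float64(0.17)]
t 5.325 tcp in stop frame [-0.0004  0.1218 -0.0027] F bed [ 0.92 -6.79  1.93] turn left [ 0.05  0.23 -0.17] w -0.0003
```

Emit:
send_rows --steps '[[[0,0,0],[-0.004,0,0],0],[[0,0,0],[-0.0165,0,0],0],[[0,0,0],[-0.0283,0,0],0],[[0,0,0],[-0.0401,0,0],0],[[0,0,0],[-0.0519,0,0],0],[[0,0,0],[-0.0637,0,0],0],[[0,0,0],[-0.0735,0,0],0],[[0,0,0],[-0.082,0,0],0],[[0,0,0],[-0.089,0,0],0],[[0,0,0],[-0.0945,0,0],0],[[0,0,0],[-0.0985,0,0],0],[[0,0,0],[-0.101,0,0],0],[[0,0,0],[-0.102,0,0],0],[[0,0,0],[-0.102,0,0],0]]'

```text
time_s: 7.08
tool_pos: [0.4926, -0.2781, 0.112]
tool_rot: [[-0.071, 0.997, -0.005], [0.996, 0.072, 0.058], [0.058, -0.0, -0.998]]
ft_force: [-0.1, -1.5, -0.4]
grip_width: -0.0
grasp_force: 0.3
```

```bash
python3 - <<'E'
from h import *
a=look(3)
cv2.imwrite("pics/hold.png",np.hstack([a[-1],cams.read_camera("side")])[::,:,::-1][:,:,:][:, :])
i=cv2.imread("pics/hold.png"); cv2.imwrite("pics/hold.png",np.hstack([i[150:330,60:460],i[150:330,562:962]]))
E
```

```text
t 7.075 front [np.float64(0.041), np.float64(0.04), np.float64(0.041), np.float64(0.04), np.float64(0.041), np.float64(0.04), np.float64(0.041), np.float64(0.04)]
t 7.125 front [np.float64(0.04), np.float64(0.041), np.float64(0.04), np.float64(0.041), np.float64(0.04), np.float64(0.04), np.float64(0.041), np.float64(0.041)]
t 7.175 front [np.float64(0.04), np.float64(0.041), np.float64(0.04), np.float64(0.041), np.float64(0.041), np.float64(0.04), np.float64(0.041), np.float64(0.04)]
t 7.225 tcp in stop frame [-0.0006  0.026  -0.0037] F bed [ 0.2  -0.7  -0.85] turn left [-0.03 -0.02 -0.04] w -0.0001
```

View pics/hold.png

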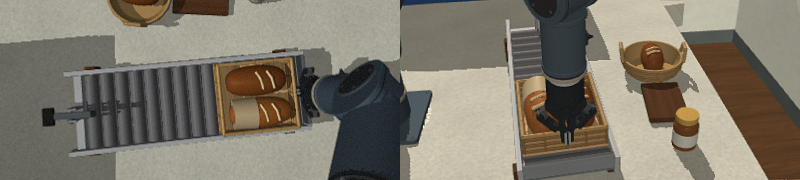

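Tray held still, 40 mm short of the stop (front edge at [303,95] left crop), fingers against the front wall. Now hold on, then ease down.

Emit:
send_rows --steps '[[[0,0,0],[0,0,0],0],[[0,0,0],[0,0,0],0],[[0,0,0],[0,0,0],0],[[0,0,0],[0,0,0],0],[[0,0,0],[0,0,0],0],[[0,0,0],[0,0,0],0],[[0,0,0],[0,0,0],0],[[0,0,0],[0,0,0],0],[[0,0,0],[0,0,0],0],[[0,0,0],[-0.001,0,0],0],[[0,0,0],[-0.0025,0,0],0],[[0,0,0],[-0.0045,0,0],0],[[0,0,0],[-0.007,0,0],0],[[0,0,0],[-0.0095,0,0],0],[[0,0,0],[-0.0125,0,0],0],[[0,0,0],[-0.0155,0,0],0],[[0,0,0],[-0.0185,0,0],0],[[0,0,0],[-0.0215,0,0],0],[[0,0,0],[-0.0245,0,0],0],[[0,0,0],[-0.0275,0,0],0]]'

```text
time_s: 9.78
tool_pos: [0.4945, -0.3057, 0.1103]
tool_rot: [[-0.071, 0.997, -0.005], [0.996, 0.071, 0.058], [0.058, -0.001, -0.998]]
ft_force: [0.2, -0.3, -0.3]
grip_width: 0.0002
grasp_force: 0.1
```

Emit:
send_rows --steps '[[[0,0,0],[-0.003,0,0],0],[[0,0,0],[-0.006,0,0],0],[[0,0,0],[-0.009,0,0],0],[[0,0,0],[-0.012,0,0],0],[[0,0,0],[-0.015,0,0],0],[[0,0,0],[-0.018,0,0],0],[[0,0,0],[-0.021,0,0],0],[[0,0,0],[-0.024,0,0],0],[[0,0,0],[-0.027,0,0],0],[[0,0,0],[-0.027,0,0],0]]'

```text
time_s: 11.02
tool_pos: [0.4964, -0.3327, 0.1087]
tool_rot: [[-0.071, 0.997, -0.005], [0.996, 0.071, 0.058], [0.058, -0.001, -0.998]]
ft_force: [0.4, -0.5, -1.0]
grip_width: 0.0003
grasp_force: 0.0
```

```bash
python3 - <<'E'
from h import *
look(2)
E
```

```text
t 11.025 front [np.float64(0.007), np.float64(0.006), np.float64(0.007), np.float64(0.006), np.float64(0.006), np.float64(0.006), np.float64(0.006), np.float64(0.006)]
t 11.075 front [np.float64(0.007), np.float64(0.006), np.float64(0.007), np.float64(0.006), np.float64(0.006), np.float64(0.006), np.float64(0.006), np.float64(0.006)]
t 11.125 tcp in stop frame [-0.0007 -0.0285 -0.0038] F bed [-0.24 -0.03 -0.1 ] turn left [-0.03 -0.02 -0.05] w -0.0
```

The tray rests on its own, with the fingers now 20 mm ahead of it. Take the hand away.

Emit:
send_rows --steps '[[[0,0,0],[-0.02,0,0],0],[[0,0,0],[-0.05,0,0],0],[[0,0,0],[-0.06,0,-0.03],0],[[0,0,0],[-0.06,0,-0.08],0],[[0,0,0],[-0.06,0,-0.13],0],[[0,0,0],[-0.06,0,-0.15],0],[[0,0,0],[-0.06,0,-0.15],0],[[0,0,0],[-0.06,0,-0.15],0]]'

```text
time_s: 12.12
tool_pos: [0.501, -0.4009, 0.2538]
tool_rot: [[-0.071, 0.997, -0.006], [0.996, 0.071, 0.059], [0.059, -0.002, -0.998]]
ft_force: [0.5, -0.5, -0.6]
grip_width: 0.0001
grasp_force: 0.0
```

```bash
python3 - <<'E'
from h import *
a=look(2)[-1]; b=cams.read_camera("side")
c=lambda i,x,y: cv2.resize(i[y:y+110,x:x+100],None,fx=4,fy=4,interpolation=2)
cv2.imwrite("pics/end.png",np.hstack([c(a,290,185),c(b,155,235)])[:,:,::-1])
E
```

```text
t 12.125 front [np.float64(0.007), np.float64(0.006), np.float64(0.007), np.float64(0.006), np.float64(0.006), np.float64(0.006), np.float64(0.006), np.float64(0.006)]
t 12.175 front [np.float64(0.007), np.float64(0.006), np.float64(0.007), np.float64(0.006), np.float64(0.006), np.float64(0.006), np.float64(0.006), np.float64(0.007)]
t 12.225 tcp in stop frame [-0.001  -0.0884  0.1447] F bed [0.19 0.34 0.2 ] turn left [-0.14 -0.11 -0.06] w -0.0
```

View pics/end.png

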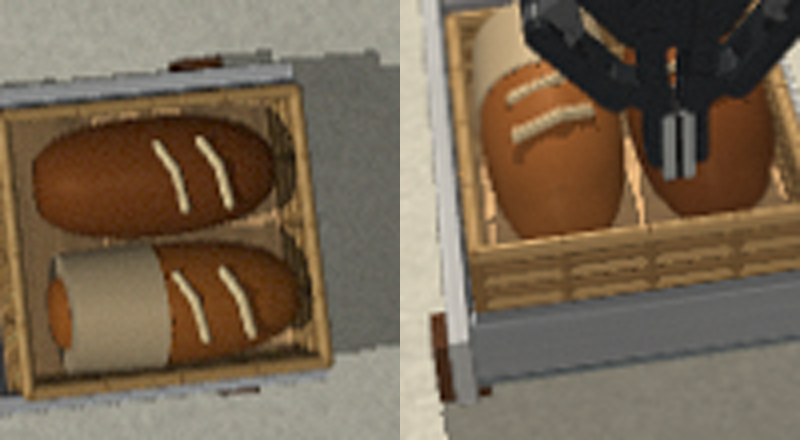

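The tray sits flat against the stop bar, front wall flush at [640,290] in the right crop and [315,230] in the left. The hand is clear above it.

```bash
python3 -c "
from rig import sign_off; print(sign_off())"
```

```text
the job is handed in; nothing more can be done
None
```

I handed the job in at about 12 s: the tray was released, caught and held still about 40 mm short of the stop, then eased down to rest flat against it, and the hand is clear. My camera estimate left its front about 6 mm from the fitted stop point, right at the limit, though the pictures show it flush; the interface gave no verdict, and peak contact force was not recorded.

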